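# Gauge the ledge height of a carved foam block

## Robot

A 6-joint arm with a two-finger parallel gripper is mounted at the origin on the work surface. World frame = base frame: x ahead of the robot, y to its left, z up, the work surface at z = 0. Lengths are in m, angles in rad, forces in N, time in s.
With the tool pointing down it reaches from about 0.3 to 0.775 m from the base axis. Payload 14.6 kg.
Tool frame: the origin (TCP) lies at the very end of the fingers, on their centre line; the grasp point (between the pads) lies 19 mm behind it; z points along the fingers, y is the line along which they close (so a half turn about z gives the same grasp; the last joint's range is limited). The gripper opens to 94 mm and grips with 3 to 60 N. Pads are 16 mm wide; open, the fingers measure 119 mm over their backs; the gripper's body (75 mm by 177 mm) begins 78 mm behind the grasp point.
Start: joints at [1.173, 0.3, 1.521, -0, 1.321, -0.067], TCP at [0.179, 0.52, 0.205] pointing down, gripper open.
Joint ranges: [-3.03, 3.03], [-0.79, 2.21], [0.23, 2.52], [-1.04, 4.18], [0, 3.07], [-2.55, 2.55]. Speed limits (rad/s): [2.22, 2.22, 2.57, 3.14, 3.14, 3.14].

## Interface

Orientations are given as [roll, pitch, yaw] about the fixed x, y, z axes, in that order (R = Rz(yaw) Ry(pitch) Rx(roll)).
In Python, from station import ctrl gives the robot as it stands.
- The arm moves only by the tool carry_out, never from a script. Its argument "motion" is text: rows parted by semicolons, each of 7 numbers parted by spaces: the shift along the world's x, y, z in m, then the turn, a rotation vector about the world's x, y, z in degrees, then the closure in counts, from 0 (fully open) to 255 (shut). In form: dx dy dz wx wy wz hand; .... A call has 1 to 20 rows; each row shifts and turns the commanded pose from where the row before left it; what a row does not reach is not made up. A row lasts 1/12 s, in which the tool goes at most 41.7 mm and 7.16 degrees, less where a joint would pass 70% of its speed; a pose out of reach is approached as far as the arm can. A call is refused whole if a number of a shift passes 0.0417 or a number of a turn 7.16, either way. A call with a gripper value outside its range is refused whole. The fingers move at their own pace and stop on an object; "grip_force" is the grip in N (left out, the last holds). Time passes only in rows, so rows that do not move let the fingers close. It gives the time, the measured TCP pose, the force, the opening and the grip force at its end, in the units of the state.
- ctrl.get_obs(): the state, without advancing time (a new reading comes with each control period).
- ctrl.camera(name): name is "scene" or "top" or "wrist"; returns a dict with "pixels" (420x560x3 uint8, red, green, blue), "range_z" (420x560 float32, m along the optical axis (not along the pixel's ray), 0 where there is no reading), "K" (3x3 intrinsics, pixels), "position" and "attitude" of the camera in the world. Camera axes: x right, y up, looking along -z (the intrinsics and any distortion apply to the point x, -y, -z); pixel columns grow to the right and rows downward; lengths in m; the calibration is good to about 2 mm. A picture is of the moment at which its call begins.
- ctrl.hand_in(): hands the job in; it is judged then, once.
The state is a dict: "time_s": time; "qpos": joint angles; "joint_vel": joint speeds; "tau": joint torques, N m; "ee_pos": TCP position; "eef_rot": TCP orientation; "force": force on the tool from outside, world axes, zero at the start; "moment": the same for the moment, N m; "grip_width": finger opening in m; "grip_force": force on a finger pad.
Only numpy, scipy, OpenCV 4.12 (cv2) and the standard library are available. Lean on these libraries where they do the work, as an engineer would, in place of code of your own. Each camera call takes 0.05 s, during which the arm holds its last target. There are 200 camera calls.

## Task

Take the foam carving that has a tall square upright at one end and slide it along the board, without lifting or tipping it, squarely into the middle outline so that the cross scribed on its ledge is under the height gauge. Then gently lower the gauge by its knob until its sprung foot stands on the cross with its spring pressed in about half way, and leave it so, never bottoming the spring. Leave all the other things where they are.

Things in the scene. Friction and masses are not known exactly. Their poses are not given: they have to be found in the camera images.
- stand: Fixed gauge stand: grey laminate board 12 mm thick spanning x -95 to 185, y -220 to 220 mm, with three dark outlines (160 along x, 80 along y) centred at x 0, y -160, 0, +160. A steel column (18 x 22 mm, 320 mm high) stands behind the middle outline at x 145. Origin: on the table under the middle outline's centre; x points from there to the column, z up.
- mid_outline (a point): Centre of the middle outline, on the board's top face (12 mm above the table). Axes as the stand's.
- carriage (a joint): Height gauge carriage on the column, with an arm (24 wide, 14 mm thick) towards the robot. Value in m: 0 at the top, grows as it is lowered (to 0.118). A friction brake (about 9 N) holds it where it is left. At 0, with the foot not pressed in, the foot's underside is 142 mm above the table.
- knob (a point): Grip point of the gauge's knob, an upright black cylinder 26 mm in diameter, 40 mm tall, on the arm's end right above the foot (x 45, y 0 mm of the stand). The point is on its axis, 20 mm below its top; it is 246 mm above the table at carriage 0 and goes down with the carriage.
- foot (a joint): Sprung foot under the arm's end. Value in m: 0 = spring fully out, grows as the foot is pushed up into the carriage, 0.016 = bottomed. Spring force 1 N at 0, 4.2 N at 0.016. To the eye: the gap between the dark bush under the arm and the steel collar on the foot's stem is 16 mm when out, 0 when bottomed.
- foot_tip (a point): Centre of the foot's underside, a steel disc 18 mm in diameter; 104 mm below the knob point when the spring is out.
- block: The carving to gauge, cream foam, 0.3 to 0.6 kg: slab 150 (x) x 70 (y) x 40 mm with a square upright 45 x 45 mm centred at x -50 mm (the end nearer the robot), its top 85 mm above the underside. The slab's top from x -27 to 75 is the ledge. Starts near the left or right outline. Origin: centre of its underside; z up. In its final place its x agrees with the stand's x.
- cross (a point): The cross scribed on the ledge's top face, at x = +45, y = 0, z = 40 mm of the block.
- decoy: Another foam carving of the same foam, 150 x 70 mm and 60 mm high, low twisted layers and no upright, on the other outer outline. To be left alone. Origin: centre of its underside.
- offcut: Foam offcut 35 x 45 x 28 mm lying on the board beside the column. To be left alone. Origin: centre of its underside.
- wedge: Small stepped foam offcut 40 x 30 x 24 mm lying on the board on the column's other side. To be left alone. Origin: centre of its underside.
- rasp: Rasp 250 mm long with a wooden handle, lying on the table to the right. To be left alone. Origin: underside, near its middle.
- brush: Dust brush lying on the table to the left. To be left alone. Origin: underside, near its middle.
- sander: Cork sanding block 110 x 62 x 28 mm on the table. To be left alone. Origin: centre of its underside.
- mug: White mug, 76 mm in diameter, 85 mm high, far left on the table. To be left alone. Origin: centre of its underside.
Not all that is in view belongs to the job. Leave any blue look-alike of the block alone.

How it is judged:
On the way, in this order (a step that is already met when the one before it is completed fails the run):
1. the block stands squarely in the middle outline, the gauge's foot still clear of it (horizontal distance between cross and foot_tip below 0.014 m and horizontal distance between block and mid_outline below 0.014 m and angle between the x axis of block and the x axis of stand, either way round below 0.15 rad and z of block in the frame of stand below 0.016 m and angle between block's own z axis and vertical below 0.06 rad and contact force between foot and block below 0.1 N), for 0.2 s.
2. the foot stands on the block's cross with its spring about half pressed in (horizontal distance between cross and foot_tip below 0.014 m and horizontal distance between block and mid_outline below 0.014 m and angle between the x axis of block and the x axis of stand, either way round below 0.15 rad and z of block in the frame of stand below 0.016 m and angle between block's own z axis and vertical below 0.06 rad and value of joint foot between 0.003 and 0.013 m and contact force between foot and block above 0.3 N), for 0.3 s.
At the end, for the whole second after the job is handed in: The block stands flat on the board in the middle outline (its centre within 14 mm of the outline's, within 0.15 rad of square), the gauge's foot is within 14 mm of the cross, rests on the ledge (over 0.3 N) and is pressed in by 3 to 13 of its 16 mm, and all is at rest (all of step 2 and linear speed of block below 0.01 m/s); the robot touches nothing.
It fails at once if the block is lifted (over 10 mm off the board) (z of block in the frame of stand above 0.022 m).
It fails at once if the block is tipped (over 0.2 rad) (angle between block's own z axis and vertical above 0.2 rad).
It fails at once if the gauge's spring is bottomed (value of joint foot above 0.0157 m).
It fails at once if another thing is disturbed (the other carving or an offcut moved over 20 mm, anything else over 30 mm) (distance of any of decoy, offcut, wedge from where it was at the start of the episode above 0.02 m or distance of any of rasp, brush, sander, mug from where it was at the start of the episode above 0.03 m).
It also fails if it takes over 64 s, if anything falls off the work surface, if the arm or the gripper's body presses on something with over 40 N, if the wrist force passes 120 N, or if a joint passes its speed limit or range.

## Working session

There is one attempt and no reset: what is moved stays moved. The work goes in short steps, Python scripts to look and compute and a tool call to move; the robot and the scene stay as the last step left them, time stands still between calls to the robot, and variables do not carry over. Pictures are saved under pics/ and viewed, at most 10 in all, crops included, and the job is handed in when it is done.

Besides the shell and the picture viewer there is one more tool, called after "Request:" as name(argument=value, ...), one argument or row to a line, values as JSON. carry_out: Moves the arm, as the interface text tells. Its arguments: {"type":"object","properties":{"motion":{"type":"string"},"grip_force":{"type":"number"}},"required":["motion"]}

```bash
mkdir -p pics && cat > h.py <<'E'
import numpy as np, cv2, sys
from station import ctrl
from scipy.spatial.transform import Rotation as R
def att(c):
    a=np.array(c["attitude"],float)
    if a.shape==(3,3): return a
    return R.from_euler('xyz',a).as_matrix() if a.size==3 else None
def cloud(c):
    z=c["range_z"];K=np.array(c["K"]);v,u=np.mgrid[:z.shape[0],:z.shape[1]]
    p=np.stack([(u-K[0,2])/K[0,0]*z,-(v-K[1,2])/K[1,1]*z,-z],-1)
    P=p@att(c).T+np.array(c["position"]); P[z<=0]=np.nan
    return P
def ray(c,u,v,h):
    K=np.array(c["K"]);d=att(c)@np.array([(u-K[0,2])/K[0,0],-(v-K[1,2])/K[1,1],-1])
    o=np.array(c["position"]);return o+d*(h-o[2])/d[2]
def save(c,n): cv2.imwrite(f"pics/{n}.png",cv2.cvtColor(c["pixels"],cv2.COLOR_RGB2BGR))
E
python3 - <<'E'
from h import *
import pickle
for n in("scene","top"):
    c=ctrl.camera(n);save(c,n+"0");print(n,c["position"],c["attitude"],np.array(c["K"]).tolist(),[k for k in c]);pickle.dump(c,open(n+"0.pkl","wb"))
s=cv2.imread("pics/scene0.png");print(ctrl.get_obs())
E
```

```text
scene [1.10382457 0.70646968 0.91275133] [ 0.87287265 -0.00446068  2.40227665] [[437.72879669223073, 0.0, 273.62378365989076], [0.0, 437.72879669223073, 205.92051756282675], [0.0, 0.0, 1.0]] ['pixels', 'range_z', 'K', 'position', 'attitude']
top [0.34507063 0.00930471 1.68380901] [ 0.10491185  0.00501406 -1.59670731] [[542.7114095457946, 0.0, 272.33055176611884], [0.0, 542.7114095457946, 206.69502026791636], [0.0, 0.0, 1.0]] ['pixels', 'range_z', 'K', 'position', 'attitude']
{'time_s': 0.1, 'qpos': array([ 1.17337925e+00,  3.00396876e-01,  1.52151176e+00,  2.53796847e-06,
        1.32068071e+00, -6.66154349e-02]), 'joint_vel': array([ 7.63975609e-04,  1.15644465e-03, -1.97238109e-03, -9.76680408e-05,
       -3.82355462e-04, -8.16251748e-05]), 'tau': array([ 2.84395028e-03, -5.32641327e+01, -3.53284585e+01,  7.10261171e-02,
        2.35156284e-02, -6.42423970e-05]), 'ee_pos': array([0.17856262, 0.51996646, 0.20495636]), 'eef_rot': array([-3.14059833e+00, -6.87990231e-05,  2.81079035e+00]), 'force': array([-0.51764648,  0.76479039,  0.17473221]), 'moment': array([-0.016799  , -0.03785729, -0.00596041]), 'grip_force': 0.0, 'grip_width': 0.09373422041705913}
```

View pics/scene0.png

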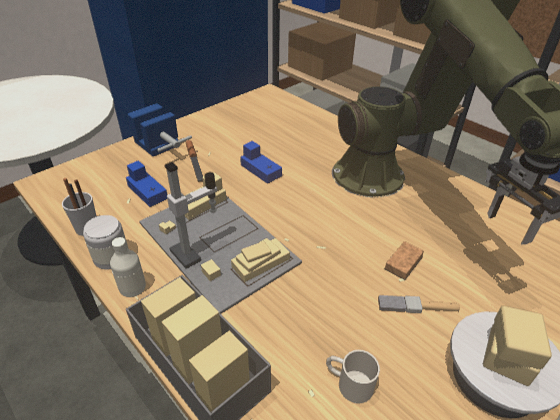

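View pics/top0.png

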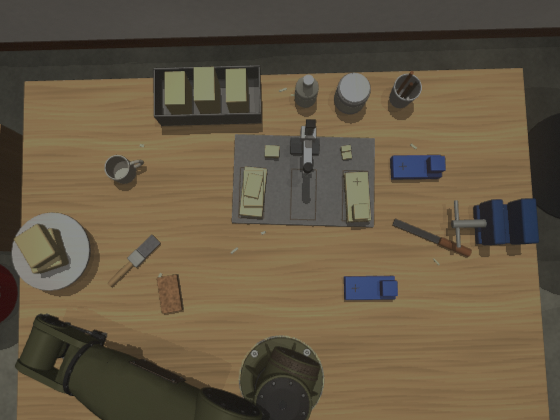

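The top view shows these candidates:
- Cream carving on the right outline at (357,197), with a square upright at its robot end (360,211).
- Layered cream carving on the left outline at (253,192), with no upright. This is the decoy.
- Two blue look-alikes at (417,167) and (371,288).
- Cream blocks in the crate at (205,92) and on the plate at (40,248).

The carving at (357,197) fits the description: cream foam, an upright at the near end, a cross at (358,182), and it stands on the board. I'll measure it and confirm it in a crop.

```bash
python3 - <<'E'
from h import *
import pickle
c=pickle.load(open("top0.pkl","rb"));s=pickle.load(open("scene0.pkl","rb"))
P=cloud(c);hsv=cv2.cvtColor(c["pixels"],cv2.COLOR_RGB2HSV)
print("table z",np.nanmedian(P[300:340,100:130,2]),"board z",np.nanmedian(P[200:220,270:290,2]))
# board: grey low saturation, z in 5..20mm
def rect(m,n,h):
    m=cv2.morphologyEx(m.astype(np.uint8),cv2.MORPH_CLOSE,np.ones((3,3)))
    cs,_=cv2.findContours(m,cv2.RETR_EXTERNAL,cv2.CHAIN_APPROX_NONE);k=max(cs,key=cv2.contourArea)[:,0,:]
    w=np.array([ray(c,u,v,h)[:2] for u,v in k])
    r=cv2.minAreaRect((w*1000).astype(np.float32));print(n,r,len(k))
    return cv2.boxPoints(r)
roi=np.zeros(hsv.shape[:2],bool);roi[125:235,225:385]=1
sat=hsv[...,1]
rect(roi&((sat<60)|(P[...,2]>.02))&~((np.indices(roi.shape)[0]<134)),"board",.012)
roi[:]=0;roi[160:230,335:380]=1
cream=(sat>60)&(P[...,2]>.02)
for lo,hi,h in((.03,.12,.052),(.08,.12,.097)):
    m=roi&(sat>50)&(P[...,2]>lo)&(P[...,2]<hi)
    print("z med",np.nanmedian(P[m][:,2]),m.sum(),np.nanmin(P[m],0),np.nanmax(P[m],0));rect(m,"blk",h)
m=roi&(P[...,2]>.045)&(P[...,2]<.06);print("ledge z",np.nanmedian(P[m][:,2]))
# same from scene
Q=cloud(s)
hs=cv2.cvtColor(s["pixels"],cv2.COLOR_RGB2HSV)
b=(Q[...,0]>.3)&(Q[...,0]<.8)&(abs(Q[...,1])<.35)
m=b&(Q[...,2]>.18)&(Q[...,2]<.4);print("gauge tall pts scene",np.nanmin(Q[m],0),np.nanmax(Q[m],0))
dark=m&(hs[...,2]<50)
m2=(P[...,2]>.15)&(P[...,2]<.4)&(P[...,0]>.4)&(P[...,0]<.85)&(abs(P[...,1])<.25)
for lo in np.arange(.14,.4,.02):
    k=m2&(P[...,2]>lo)&(P[...,2]<lo+.02)
    if k.sum()>3:print(round(lo,2),k.sum(),np.nanmin(P[k],0).round(3),np.nanmax(P[k],0).round(3),np.nanmedian(P[k],0).round(3))
a=cv2.resize(cv2.cvtColor(c["pixels"],cv2.COLOR_RGB2BGR)[125:235,225:385],None,fx=5,fy=5,interpolation=cv2.INTER_CUBIC)
cv2.imwrite("pics/crop1.png",a)
E
```

```text
table z 0.0002442182207299526 board z 0.012151276721992232
board ((605.9544067382812, -85.95713806152344), (439.0766296386719, 286.48040771484375), 86.94283294677734) 459
z med 0.05314512572363672 1098 [ 0.46734203 -0.28220531  0.0303918 ] [ 0.61769188 -0.20874276  0.10782429]
blk ((542.1804809570312, -244.4461212158203), (150.76620483398438, 72.54405975341797), 1.2314854860305786) 141
z med 0.09564206785173401 235 [ 0.47029532 -0.27072011  0.08040769] [ 0.51606805 -0.22441197  0.10782429]
blk ((492.2813720703125, -245.63046264648438), (45.3091926574707, 47.279762268066406), 2.624256134033203) 57
ledge z 0.0517865082489104
gauge tall pts scene [ 0.59209153 -0.11216845  0.18017421] [ 0.72397589 -0.06621425  0.32195198]
0.14 250 [ 0.594 -0.091  0.15 ] [0.85  0.229 0.16 ] [0.83  0.113 0.155]
0.16 281 [ 0.594 -0.088  0.16 ] [0.85  0.229 0.18 ] [0.83  0.197 0.174]
0.18 42 [ 0.59  -0.109  0.18 ] [0.85  0.225 0.2  ] [ 0.703 -0.07   0.184]
0.2 238 [ 0.591 -0.113  0.201] [ 0.721 -0.071  0.22 ] [ 0.654 -0.088  0.208]
0.22 128 [ 0.591 -0.113  0.22 ] [ 0.721 -0.071  0.24 ] [ 0.694 -0.085  0.225]
0.24 94 [ 0.591 -0.102  0.241] [ 0.712 -0.075  0.26 ] [ 0.606 -0.086  0.248]
0.26 15 [ 0.694 -0.101  0.261] [ 0.696 -0.082  0.28 ] [ 0.694 -0.09   0.27 ]
0.28 12 [ 0.693 -0.1    0.28 ] [ 0.697 -0.081  0.3  ] [ 0.694 -0.09   0.292]
0.3 66 [ 0.692 -0.103  0.301] [ 0.714 -0.079  0.32 ] [ 0.701 -0.093  0.317]
0.32 30 [ 0.691 -0.103  0.32 ] [ 0.713 -0.079  0.325] [ 0.704 -0.09   0.322]
```

View pics/crop1.png

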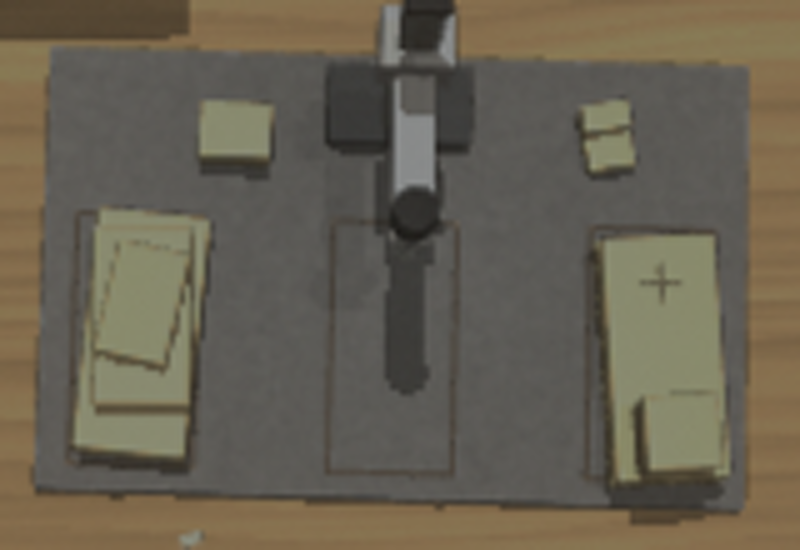

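The crop confirms it: the right carving has the square upright at crop (680,430) and the cross at crop (660,283), i.e. top pixel (357,181.6). The middle outline's corners are at crop (333,220), (460,222), (453,474) and (326,472), and the knob is at crop (415,212).

```bash
python3 - <<'E'
from h import *
import pickle
c=pickle.load(open("top0.pkl","rb"));s=pickle.load(open("scene0.pkl","rb"))
f=lambda x,y,h:ray(c,x/5+225-.4,y/5+125-.4,h)
o=np.array([f(*p,.012) for p in((333,220),(460,222),(453,474),(326,472))])
b=np.array([f(*p,.012) for p in((50,47),(748,66),(743,512),(36,490))])
for n,q,L in(("outline",o,0),("board",b,.045)):
    yaw=[np.degrees(np.arctan2(*(q[i]-q[j])[[1,0]])) for i,j in((0,3),(1,2))]+[np.degrees(np.arctan2(*(q[i]-q[j])[[1,0]]))-90 for i,j in((0,1),(3,2))]
    m=q.mean(0)[:2];y=np.radians(np.mean(yaw));print(n,m,yaw,"centre",m-L*np.array([np.cos(y),np.sin(y)]),[np.linalg.norm(q[i]-q[i-1]).round(3) for i in range(4)])
print("cross",f(660,283,.052))
for n,cc in(("top",c),("scene",s)):
    P=cloud(cc);v=cv2.cvtColor(cc["pixels"],cv2.COLOR_RGB2HSV)[...,2]
    m=(P[...,2]>.235)&(P[...,2]<.3)&(P[...,0]>.56)&(P[...,0]<.64)&(abs(P[...,1]+.087)<.04)
    print(n,"knob",m.sum(),np.nanmin(P[m],0),np.nanmax(P[m],0),(np.nanmin(P[m],0)+np.nanmax(P[m],0))/2)
    m=(P[...,2]>.31)&(P[...,2]<.33)&(P[...,0]>.66)&(P[...,0]<.74)&(abs(P[...,1]+.087)<.04);print("col",np.nanmedian(P[m],0))
E
```

```text
outline [ 0.55873593 -0.08371555] [np.float64(-3.2634877343615027), np.float64(-3.543587937276868), np.float64(-2.449533389171549), np.float64(-2.4134955948045302)] centre [ 0.55873593 -0.08371555] [np.float64(0.158), np.float64(0.079), np.float64(0.158), np.float64(0.078)]
board [ 0.60235753 -0.08567481] [np.float64(-2.8430894834321063), np.float64(-3.238927829623263), np.float64(-3.143619737259854), np.float64(-3.2918625874356593)] centre [ 0.55742463 -0.08321822] [np.float64(0.279), np.float64(0.438), np.float64(0.28), np.float64(0.436)]
cross [ 0.58809699 -0.24474634  0.052     ]
top knob 76 [ 0.59109343 -0.09721996  0.23677234] [ 0.61622649 -0.07308409  0.25311332] [ 0.60365996 -0.08515203  0.24494283]
col [ 0.70254475 -0.09132917  0.31840892]
scene knob 79 [ 0.59209153 -0.09730862  0.23511222] [ 0.61796482 -0.07179224  0.25040311] [ 0.60502817 -0.08455043  0.24275766]
col [ 0.706233   -0.08560325  0.3180908 ]
```

Measurements, all consistent with the given sizes:
- **Stand centre:** (0.558, -0.083), yaw about -3.1°.
- **Knob axis:** (0.604, -0.085), top at z about 0.252, so the carriage starts about 14 mm down.
- **Block:** upright centre (0.492, -0.2455), yaw about 1.5°. Ledge at z 0.052 and upright top at z 0.097, as expected.

Next I'll move above the upright.

Request:
carry_out(
  motion="0.0157 -0.0383 0 0 0 1.02 0;0.0157 -0.0383 0 0 0 1.02 0;0.0157 -0.0383 0 0 0 1.02 0;0.0157 -0.0383 0 0 0 1.02 0;0.0157 -0.0383 0 0 0 1.02 0;0.0157 -0.0383 0 0 0 1.02 0;0.0157 -0.0383 0 0 0 1.02 0;0.0157 -0.0383 0 0 0 1.02 0;0.0157 -0.0383 0 0 0 1.02 0;0.0157 -0.0383 0 0 0 1.02 0;0.0157 -0.0383 0 0 0 1.02 0;0.0157 -0.0383 0 0 0 1.02 0;0.0157 -0.0383 0 0 0 1.02 0;0.0157 -0.0383 0 0 0 1.02 0;0.0157 -0.0383 0 0 0 1.02 0;0.0157 -0.0383 0 0 0 1.02 0;0.0157 -0.0383 0 0 0 1.02 0;0.0157 -0.0383 0 0 0 1.02 0;0.0157 -0.0383 0 0 0 1.02 0;0.0157 -0.0383 0 0 0 1.02 0",
  grip_force=15,
)

```text
time_s: 1.77
ee_pos: [0.4928, -0.248, 0.205]
eef_rot: [3.141, -0.0, -3.116]
force: [0.9, 0.2, 0.6]
grip_width: 0.0937
grip_force: 0.0
```

```bash
cat > look.py <<'E'
from h import *
c=ctrl.camera("wrist");n=sys.argv[1];save(c,n)
o=ctrl.get_obs();print(o["time_s"],o["ee_pos"].round(4),np.degrees(o["eef_rot"]).round(2),o["force"].round(2))
P=cloud(c);sat=cv2.cvtColor(c["pixels"],cv2.COLOR_RGB2HSV)[...,1]
g=(P[...,0]>.4)&(P[...,0]<.7)&(P[...,1]<.0)&(P[...,1]>-.32)
for lo,hi in((.088,.105),(.045,.06)):
    m=g&(P[...,2]>lo)&(P[...,2]<hi)&(sat>50)
    k=max(cv2.findContours(m.astype(np.uint8),cv2.RETR_EXTERNAL,cv2.CHAIN_APPROX_NONE)[0],key=cv2.contourArea)[:,0]
    w=P[k[:,1],k[:,0]];r=cv2.minAreaRect((w[:,:2]*1000).astype(np.float32))
    print("z",np.median(w[:,2]).round(4),np.round(r[0],1),np.round(r[1],1),round(r[2],2),"px",k.mean(0))
E
python3 look.py w1
```

```text
1.8167 [ 0.4942 -0.2531  0.204 ] [-1.7997e+02 -6.0000e-02 -1.7858e+02] [-1.24 -3.75 -1.18]
z 0.0947 [ 490.3 -248.9] [44.6 45. ] 1.99 px [282.51980198 201.98514851]
z 0.0498 [ 540.  -247.5] [149.3  70. ] 1.49 px [282.48798077 234.97596154]
```

View pics/w1.png

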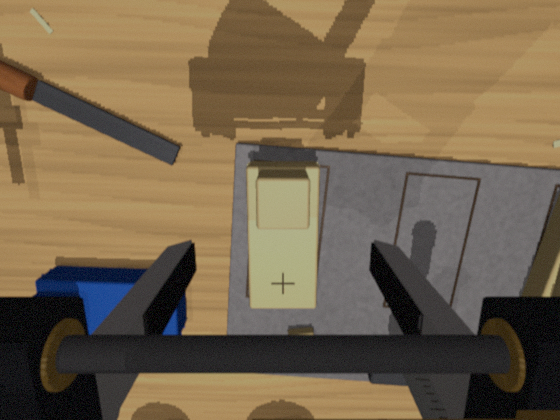

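The wrist view shows the upright at (282,202), centred between the open fingers, with the cross at (283,284). Its upright centre and yaw of 1.5° agree with the top view to 3 mm. I'll descend and grip.

Request:
carry_out(
  motion="-0.001 -0.001 -0.005 0 0 0 0;0 0 -0.013 0 0 0 0;0 0 -0.02 0 0 0 0;0 0 -0.02 0 0 0 0;0 0 -0.02 0 0 0 0;0 0 -0.02 0 0 0 0;0 0 -0.02 0 0 0 0;0 0 -0.015 0 0 0 0;0 0 -0.008 0 0 0 0;0 0 -0.002 0 0 0 0;0 0 0 0 0 0 0;0 0 0 0 0 0 0;0 0 0 0 0 0 130;0 0 0 0 0 0 150;0 0 0 0 0 0 180;0 0 0 0 0 0 180;0 0 0 0 0 0 180;0 0 0 0 0 0 180;0 0 0 0 0 0 180",
  grip_force=15,
)

```text
time_s: 3.4
ee_pos: [0.4916, -0.2468, 0.0625]
eef_rot: [3.142, -0.0, -3.116]
force: [-0.3, -0.0, 0.4]
grip_width: 0.0511
grip_force: 0.0
```

Request:
carry_out(
  motion="0 0 0 0 0 0 220;0 0 0 0 0 0 220;0 0 0 0 0 0 220;0 0 0 0 0 0 220;0 0 0 0 0 0 220",
  grip_force=15,
)

```text
time_s: 3.82
ee_pos: [0.4916, -0.2469, 0.0625]
eef_rot: [-3.141, 0.0, -3.116]
force: [0.1, -1.1, -1.3]
grip_width: 0.045
grip_force: 15.0
```

Gripped at 45 mm, which matches the upright. Now I'll slide it to the upright's target of (0.508, -0.0805), turning it -4.6°.

Request:
carry_out(
  motion="0 0.003 0 0 0 0 220;0 0.006 0 0 0 0 220;0.001 0.0105 0 0 0 -0.29 220;0.001 0.0105 0 0 0 -0.29 220;0.001 0.0105 0 0 0 -0.29 220;0.001 0.0105 0 0 0 -0.29 220;0.001 0.0105 0 0 0 -0.29 220;0.001 0.0105 0 0 0 -0.29 220;0.001 0.0105 0 0 0 -0.29 220;0.001 0.0105 0 0 0 -0.29 220;0.001 0.0105 0 0 0 -0.29 220;0.001 0.0105 0 0 0 -0.29 220;0.001 0.0105 0 0 0 -0.29 220;0.001 0.0105 0 0 0 -0.29 220;0.001 0.0105 0 0 0 -0.29 220;0.001 0.0105 0 0 0 -0.29 220;0.001 0.006 0 0 0 -0.29 220;0.001 0.004 0 0 0 -0.29 220;0 0 0 0 0 0 220;0 0 0 0 0 0 220",
)

```text
time_s: 5.48
ee_pos: [0.5077, -0.0805, 0.0624]
eef_rot: [3.141, 0.0, 3.086]
force: [-0.1, 1.9, 0.3]
grip_width: 0.0451
grip_force: 15.0
```

```bash
python3 look.py w2; python3 - <<'E'
from h import *
c=ctrl.camera("top");save(c,"t2")
a=cv2.resize(cv2.cvtColor(c["pixels"],cv2.COLOR_RGB2BGR)[125:235,225:385],None,fx=5,fy=5,interpolation=cv2.INTER_CUBIC)
cv2.imwrite("pics/t2c.png",a)
E
```

```text
5.5333 [ 0.5077 -0.0808  0.0625] [179.98   0.   176.82] [-0.2   2.01  1.41]
z 0.0953 [506.6 -81.5] [47.1 45.1] 87.11 px [282.01891253 283.26241135]
z 0.0513 [607.1 -87.5] [70.2 37.3] 87.42 px [281.75083056 394.7807309 ]
```

View pics/w2.png

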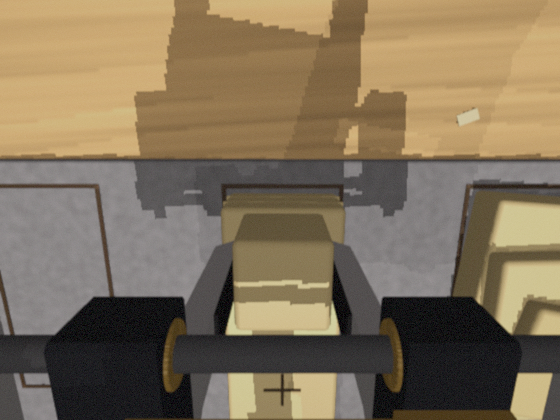

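The wrist view shows the block seated squarely inside the middle outline. The outline's near edge is at row about 188, between cols 222 and 344, and the cross is at (282,389). Now I'll check the numbers.

```bash
python3 - <<'E'
from h import *
c=ctrl.camera("wrist")
print("cross",ray(c,282,389,.052)); print("outline near corners",ray(c,224,187,.012),ray(c,342,187,.012)); print("slab near top edge",ray(c,282,200,.052),ray(c,224,200,.052),ray(c,343,200,.052))
print(ctrl.get_obs()["force"])
E
```

```text
cross [ 0.60146748 -0.08748518  0.052     ]
outline near corners [ 0.4768148  -0.11850589  0.012     ] [ 0.48113117 -0.04140754  0.012     ]
slab near top edge [ 0.47766325 -0.08054175  0.052     ] [ 0.47589317 -0.11213372  0.052     ] [ 0.47952564 -0.04730254  0.052     ]
[ 0.87313133  2.09444117 -0.1318054 ]
```

Block centre is about (0.557, -0.085) against the outline's (0.558, -0.084), with yaw -3.2°. The cross is about 3 mm from the knob axis, which is well inside the limits. I'll release and rise.

Request:
carry_out(
  motion="0 0 0 0 0 0 150;0 0 0 0 0 0 60;0 0 0 0 0 0 30;0 0 0 0 0 0 30;0 0 0 0 0 0 30;0 0 0 0 0 0 30;0 0 0.005 0 0 0 30;0 0 0.012 0 0 0 30;0 0 0.022 0 0 0 30;0 0 0.03 0 0 0 30;0 0 0.03 0 0 0 30;0 0 0.03 0 0 0 30;0 0 0.03 0 0 0 30;0 0 0.03 0 0 0 30;0 0 0.022 0 0 0 30;0 0 0.012 0 0 0 30;0 0 0.005 0 0 0 30;0 0 0 0 0 0 30;0 0 0 0 0 0 30",
)

```text
time_s: 7.22
ee_pos: [0.5074, -0.0808, 0.2897]
eef_rot: [3.142, -0.001, 3.086]
force: [-0.6, 0.5, 0.0]
grip_width: 0.0829
grip_force: 0.0
```

```bash
python3 look.py w3; python3 - <<'E'
from h import *
c=ctrl.camera("wrist");P=cloud(c);print("cam",c["position"])
t=ctrl.camera("scene");Q=cloud(t)
save(t,"s3");cv2.imwrite("pics/s3c.png",cv2.resize(cv2.cvtColor(t["pixels"],cv2.COLOR_RGB2BGR)[150:290,130:310],None,fx=4,fy=4,interpolation=cv2.INTER_CUBIC))
for n,X in(("w",P),("s",Q)):
    m=(X[...,2]>.235)&(X[...,2]<.275)&(X[...,0]>.575)&(X[...,0]<.64)&(abs(X[...,1]+.085)<.03)
    if m.sum():print(n,m.sum(),np.nanmin(X[m],0).round(4),np.nanmax(X[m],0).round(4),"top z",np.nanpercentile(X[m][:,2],90))
E
```

```text
7.2667 [ 0.5073 -0.0808  0.2894] [ 1.7999e+02 -9.0000e-02  1.7681e+02] [-0.35 -0.65  0.55]
z 0.0951 [506.  -81.8] [44.7 44.3] 87.01 px [282.33333333 183.63522013]
z 0.0501 [556.2 -84.9] [ 70.1 149.4] 86.58 px [281.96480938 213.5483871 ]
cam [ 0.43009478 -0.0777424   0.46855802]
w 34 [ 0.5878 -0.0911  0.235 ] [ 0.5905 -0.0793  0.2387] top z 0.23796900559036335
s 78 [ 0.5934 -0.098   0.2353] [ 0.6179 -0.0712  0.2495] top z 0.24782718997127168
```

View pics/s3c.png

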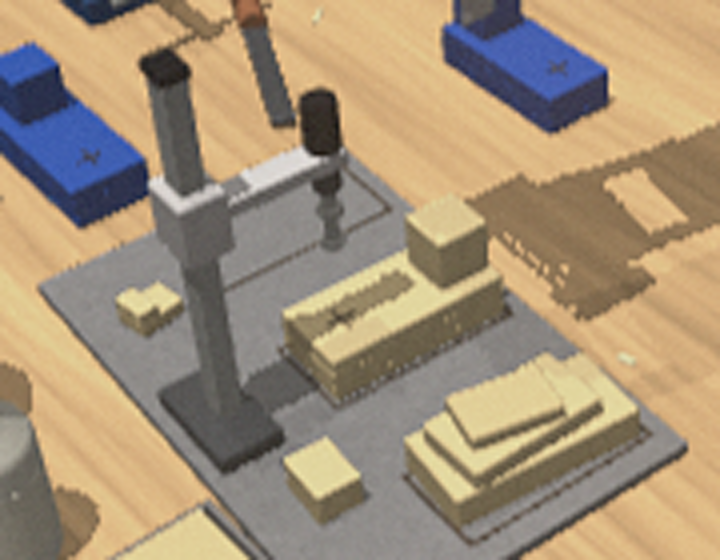

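View pics/w3.png

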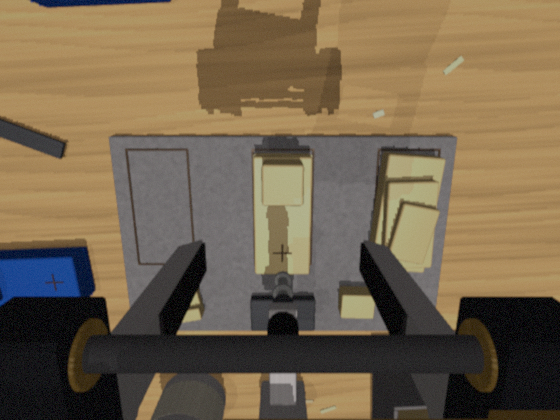

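The scene crop shows the block lying flat in the middle outline, with the knob at crop (320,120) and the foot free above the ledge. The wrist view shows the cross at (282,253), with a measured block centre of (0.556, -0.085) and yaw -3.4°. Now over the knob, down and grip.

Request:
carry_out(
  motion="0.006 -0.0005 0 0 0 0 30;0.0145 -0.0008 0 0 0 0 30;0.02 -0.0008 0 0 0 0 30;0.02 -0.0008 0 0 0 0 30;0.02 -0.0008 0 0 0 0 30;0.012 -0.0008 0 0 0 0 30;0.004 0 0 0 0 0 30;0 0 0 0 0 0 30;0 0 0 0 0 0 30;0 0 0 0 0 0 30",
)

```text
time_s: 8.2
ee_pos: [0.6037, -0.0854, 0.2906]
eef_rot: [-3.142, 0.0, 3.086]
force: [0.3, -0.8, -0.8]
grip_width: 0.083
grip_force: 0.0
```

Request:
carry_out(
  motion="0 0 -0.006 0 0 0 30;0 0 -0.01 0 0 0 30;0 0 -0.012 0 0 0 30;0 0 -0.012 0 0 0 30;0 0 -0.012 0 0 0 30;0 0 -0.01 0 0 0 30;0 0 -0.006 0 0 0 30;0 0 -0.0025 0 0 0 30;0 0 0 0 0 0 30;0 0 0 0 0 0 30;0 0 0 0 0 0 170;0 0 0 0 0 0 200;0 0 0 0 0 0 240;0 0 0 0 0 0 240;0 0 0 0 0 0 240;0 0 0 0 0 0 240;0 0 0 0 0 0 240;0 0 0 0 0 0 240;0 0 0 0 0 0 240;0 0 0 0 0 0 240",
  grip_force=30,
)

```text
time_s: 9.87
ee_pos: [0.6041, -0.0861, 0.2199]
eef_rot: [-3.14, 0.0, 3.085]
force: [0.3, -5.2, 0.3]
grip_width: 0.0254
grip_force: 30.0
```

Request:
carry_out(
  motion="0 0 -0.001 0 0 0 240;0 0 -0.002 0 0 0 240;0 0 -0.004 0 0 0 240;0 0 -0.004 0 0 0 240;0 0 -0.004 0 0 0 240;0 0 -0.004 0 0 0 240;0 0 -0.004 0 0 0 240;0 0 -0.004 0 0 0 240;0 0 -0.004 0 0 0 240;0 0 -0.004 0 0 0 240;0 0 -0.004 0 0 0 240;0 0 -0.004 0 0 0 240;0 0 -0.004 0 0 0 240;0 0 -0.004 0 0 0 240;0 0 -0.004 0 0 0 240;0 0 -0.004 0 0 0 240;0 0 -0.002 0 0 0 240;0 0 -0.001 0 0 0 240;0 0 0 0 0 0 240;0 0 0 0 0 0 240",
)

```text
time_s: 11.53
ee_pos: [0.6041, -0.0861, 0.1585]
eef_rot: [-3.14, 0.0, 3.085]
force: [-2.0, -5.5, 4.2]
grip_width: 0.0254
grip_force: 30.0
```

```bash
python3 - <<'E'
from h import *
t=ctrl.camera("scene");Q=cloud(t);save(t,"s4")
x,y,z=Q[...,0],Q[...,1],Q[...,2]
cv2.imwrite("pics/s4c.png",cv2.resize(cv2.cvtColor(t["pixels"],cv2.COLOR_RGB2BGR)[165:265,160:280],None,fx=6,fy=6,interpolation=cv2.INTER_CUBIC))
# arm top face between knob and column, and foot pieces
m=(x>.63)&(x<.675)&(abs(y+.088)<.02)&(z>.1)&(z<.25)
print("arm z pctl",np.nanpercentile(z[m],[5,50,80,95]) if m.any() else None)
s=pickle=None
import pickle
s=pickle.load(open("scene0.pkl","rb"));S=cloud(s);a,b,c=S[...,0],S[...,1],S[...,2]
m=(a>.63)&(a<.675)&(abs(b+.088)<.02)&(c>.1)&(c<.25);print("arm z start",np.nanpercentile(c[m],[5,50,80,95]))
o=ctrl.get_obs();print(o["ee_pos"],o["force"])
E
```

```text
arm z pctl [0.13569432 0.14501334 0.14632641 0.14725835]
arm z start [0.19603224 0.20612063 0.20795276 0.20936078]
[ 0.6041282  -0.08611168  0.15848124] [-3.09952334 -4.69746031  4.10231099]
```

View pics/s4c.png

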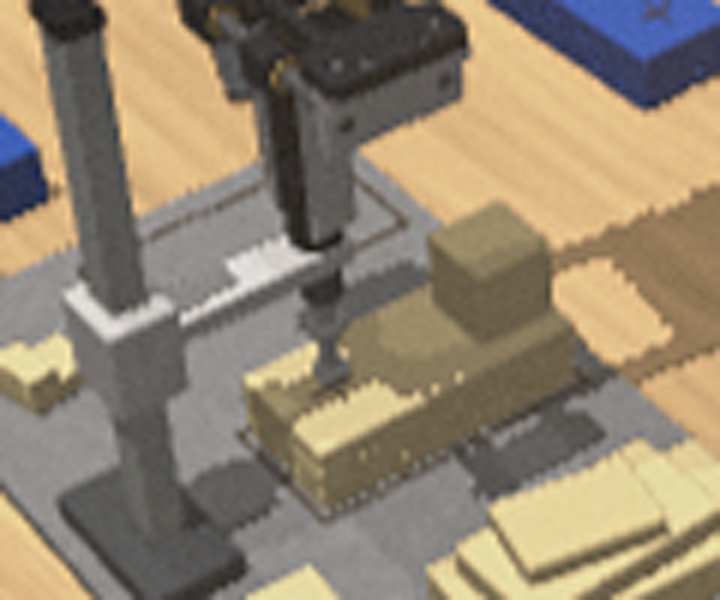

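The scene crop shows the foot at crop (332,375) just above the cross, collar out, and the arm 61 mm lower with no slip. Arm top at 0.1465 puts the foot 11–13 mm above the ledge, so 20 mm more gives about 7–8 mm of press. I'll lower slowly.

Request:
carry_out(
  motion="0 0 -0.001 0 0 0 240;0 0 -0.001 0 0 0 240;0 0 -0.0015 0 0 0 240;0 0 -0.0015 0 0 0 240;0 0 -0.0015 0 0 0 240;0 0 -0.0015 0 0 0 240;0 0 -0.0015 0 0 0 240;0 0 -0.0015 0 0 0 240;0 0 -0.0015 0 0 0 240;0 0 -0.0015 0 0 0 240;0 0 -0.001 0 0 0 240;0 0 -0.001 0 0 0 240;0 0 -0.001 0 0 0 240;0 0 -0.001 0 0 0 240;0 0 -0.001 0 0 0 240;0 0 -0.001 0 0 0 240;0 0 0 0 0 0 240;0 0 0 0 0 0 240",
)

```text
time_s: 13.08
ee_pos: [0.6042, -0.0861, 0.139]
eef_rot: [-3.14, 0.001, 3.085]
force: [-4.1, -3.9, 8.0]
grip_width: 0.0251
grip_force: 30.0
```

```bash
python3 - <<'E'
from h import *
t=ctrl.camera("scene");Q=cloud(t);save(t,"s5")
x,y,z=Q[...,0],Q[...,1],Q[...,2]
cv2.imwrite("pics/s5c.png",cv2.resize(cv2.cvtColor(t["pixels"],cv2.COLOR_RGB2BGR)[190:250,180:260],None,fx=10,fy=10,interpolation=cv2.INTER_CUBIC))
m=(x>.63)&(x<.675)&(abs(y+.088)<.02)&(z>.1)&(z<.25)
print("arm z pctl",np.nanpercentile(z[m],[5,50,80,95]))
m=(abs(x-.545)<.04)&(y>-.075)&(y<-.058)&(z>.04)&(z<.06);print("ledge z scene",np.nanmedian(z[m]))
o=ctrl.get_obs();print(o["ee_pos"],o["force"])
E
```

```text
arm z pctl [0.11479583 0.12553769 0.12755735 0.24408505]
ledge z scene 0.052342824688878964
[ 0.60416954 -0.08612058  0.13901145] [-4.9063688  -4.12621141  9.55543292]
```

View pics/s5c.png

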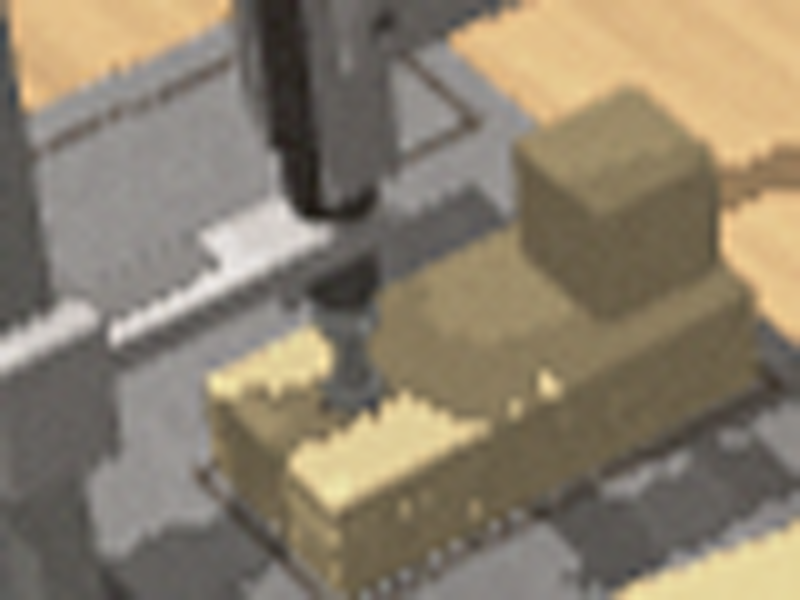

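The view suggests the foot is on the ledge, with the disc bottom at crop (350,405). The spring gap is hard to judge by eye, so I'll measure it against the start picture (spring fully out) using depth.

```bash
cat > gap.py <<'E'
from h import *
import pickle
def prof(t,z0,z1,n):
    Q=cloud(t);x,y,z=Q[...,0],Q[...,1],Q[...,2];V=cv2.cvtColor(t["pixels"],cv2.COLOR_RGB2HSV)
    K=np.array(t["K"]);o=np.array(t["position"]);A=att(t)
    def pr(p):
        q=A.T@(np.array(p)-o);return K[0,2]+K[0,0]*q[0]/-q[2],K[1,2]-K[1,1]*q[1]/-q[2]
    print(n)
    for h in np.arange(z1,z0,-.0035):
        u,v=pr((.6043,-.0858,h));i=int(round(v));j=int(round(u))
        r=np.hypot(x-.6043,y+.0858);k=slice(j-7,j+8)
        near=(r[i,k]<.02)
        row=V[i,k]
        fg=near&((row[:,1]<90))
        us=np.where(near)[0]
        print(round(h,4),(i,j),"".join("#" if q else "." for q in near),"V",row[4:11,2].tolist(),"S",int(np.median(row[6:9,1])),"z",np.round(np.nanmedian(z[i,j-1:j+2]),4))
if __name__=="__main__":
    prof(pickle.load(open("scene0.pkl","rb")),.115,.205,"start")
    t=ctrl.camera("scene");pickle.dump(t,open("s6.pkl","wb"));prof(t,.035,.125,"now")
E
python3 gap.py
```

```text
start
0.205 (187, 210) ##############. V [51, 45, 48, 49, 55, 50, 49] S 83 z 0.2161
0.2015 (188, 210) .#############. V [109, 48, 40, 40, 45, 55, 58] S 83 z 0.2104
0.198 (189, 211) #############.. V [184, 173, 130, 137, 96, 88, 94] S 15 z 0.2067
0.1945 (190, 211) ..###########.. V [218, 193, 132, 133, 108, 94, 95] S 15 z 0.2045
0.191 (191, 211) ....########... V [159, 132, 98, 98, 98, 95, 96] S 18 z 0.2012
0.1875 (192, 211) ....#######.... V [94, 98, 102, 96, 99, 84, 71] S 20 z 0.1971
0.184 (193, 211) ....#######.... V [95, 96, 97, 84, 79, 59, 49] S 27 z 0.19
0.1805 (194, 211) ....#######.... V [81, 80, 72, 65, 54, 50, 47] S 35 z 0.1874
0.177 (195, 211) ....#######.... V [73, 56, 54, 55, 54, 54, 46] S 42 z 0.1836
0.1735 (196, 211) ....#######.... V [87, 51, 53, 56, 52, 50, 48] S 41 z 0.1799
0.17 (197, 211) .....######.... V [130, 58, 54, 52, 56, 57, 66] S 32 z 0.1768
0.1665 (198, 212) .....####...... V [146, 72, 58, 56, 66, 92, 105] S 35 z 0.1726
0.163 (199, 212) .....#####..... V [146, 85, 74, 80, 80, 99, 106] S 29 z 0.1667
0.1595 (200, 212) ....#######.... V [109, 87, 81, 82, 78, 1
[... 2420 characters left out ...]
6, 85, 89, 123, 140] S 21 z 0.0673
0.062 (226, 215) ...##########.. V [236, 130, 86, 85, 89, 123, 140] S 21 z 0.0673
0.0585 (227, 215) .#############. V [185, 110, 83, 88, 87, 107, 123] S 17 z 0.0632
0.055 (228, 215) .#############. V [107, 96, 94, 83, 91, 110, 108] S 18 z 0.0605
0.0515 (229, 215) .#############. V [111, 100, 104, 101, 100, 88, 107] S 13 z 0.059
0.048 (230, 215) .#############. V [86, 95, 93, 95, 88, 74, 195] S 16 z 0.0568
0.0445 (231, 215) .############.. V [113, 124, 109, 105, 189, 131, 226] S 56 z 0.0531
0.041 (232, 215) ..##########... V [132, 132, 125, 195, 229, 204, 223] S 84 z 0.0525
0.0375 (233, 215) ...#####.#..... V [129, 198, 199, 227, 226, 225, 226] S 82 z 0.0518
```

```bash
python3 - <<'E'
from h import *
import pickle
for n in("top0","scene0"):
    P=cloud(pickle.load(open(n+".pkl","rb")))
    m=(np.hypot(P[...,0]-.604,P[...,1]+.085)<.011)&(P[...,2]>.24)
    print(n,"knob top",m.sum(),np.percentile(P[m][:,2],[10,25,50,75,90]).round(4))
    m=(np.hypot(P[...,0]-.702,P[...,1]+.09)<.008)&(P[...,2]>.3)
    print(" column top(.320)",np.percentile(P[m][:,2],[10,25,50,75,90]).round(4))
    m=(np.hypot(P[...,0]-.492,P[...,1]+.2455)<.017)&(P[...,2]>.08);print(" upright top(.097)",np.median(P[m][:,2]))
    m=(np.hypot(P[...,0]-.58,P[...,1]+.2447)<.025);print(" ledge(.052)",np.median(P[m][:,2]))
E
```

```text
top0 knob top 50 [0.2442 0.2461 0.2484 0.25   0.2521]
 column top(.320) [0.3156 0.3167 0.3182 0.3205 0.3229]
 upright top(.097) 0.09679722672446867
 ledge(.052) 0.05208404611532913
scene0 knob top 39 [0.2443 0.2458 0.2472 0.2479 0.2484]
 column top(.320) [0.3175 0.3182 0.3191 0.3196 0.3201]
 upright top(.097) 0.09700517493529703
 ledge(.052) 0.05123471658009193
```

The knob top started at 0.249, so the foot started 73 mm above the ledge. With 81 mm of travel, the press is about 8 mm, which is half way. I'll release and withdraw.

Request:
carry_out(
  motion="0 0 0 0 0 0 200;0 0 0 0 0 0 120;0 0 0 0 0 0 60;0 0 0 0 0 0 30;0 0 0 0 0 0 30;0 0 0 0 0 0 30;0 0 0.005 0 0 0 30;0 0 0.012 0 0 0 30;0 0 0.02 0 0 0 30;0 0 0.02 0 0 0 30;0 0 0.025 0 0 0 30;0 0 0.025 0 0 0 30;0 0 0.025 0 0 0 30;0 0 0.02 0 0 0 30;0 0 0.01 0 0 0 30;-0.01 0 0.003 0 0 0 30;-0.03 0 0 0 0 0 30;-0.03 0 0 0 0 0 30;-0.02 0 0 0 0 0 30;0 0 0 0 0 0 30",
)

```text
time_s: 14.85
ee_pos: [0.5118, -0.0853, 0.304]
eef_rot: [-3.141, 0.001, 3.086]
force: [0.6, 0.0, 1.0]
grip_width: 0.0829
grip_force: 0.0
```

```bash
python3 - <<'E'
from h import *
t=ctrl.camera("scene");P=cloud(t);save(t,"s7")
cv2.imwrite("pics/s7c.png",cv2.resize(cv2.cvtColor(t["pixels"],cv2.COLOR_RGB2BGR)[175:250,170:270],None,fx=8,fy=8,interpolation=cv2.INTER_CUBIC))
m=(np.hypot(P[...,0]-.604,P[...,1]+.085)<.011)&(P[...,2]>.155)&(P[...,2]<.2)
print("knob top",m.sum(),np.percentile(P[m][:,2],[10,50,90]).round(4))
E
python3 look.py w7
```

```text
knob top 39 [0.1605 0.1656 0.1678]
14.95 [ 0.5141 -0.0853  0.3036] [-1.7999e+02  6.0000e-02  1.7679e+02] [ 0.17 -0.79 -0.08]
z 0.0949 [506.  -81.8] [44.5 44. ] 86.47 px [286.00649351 175.28571429]
z 0.0504 [555.8 -84.8] [ 70.1 148.5] 86.55 px [285.56910569 208.50406504]
```

View pics/s7c.png

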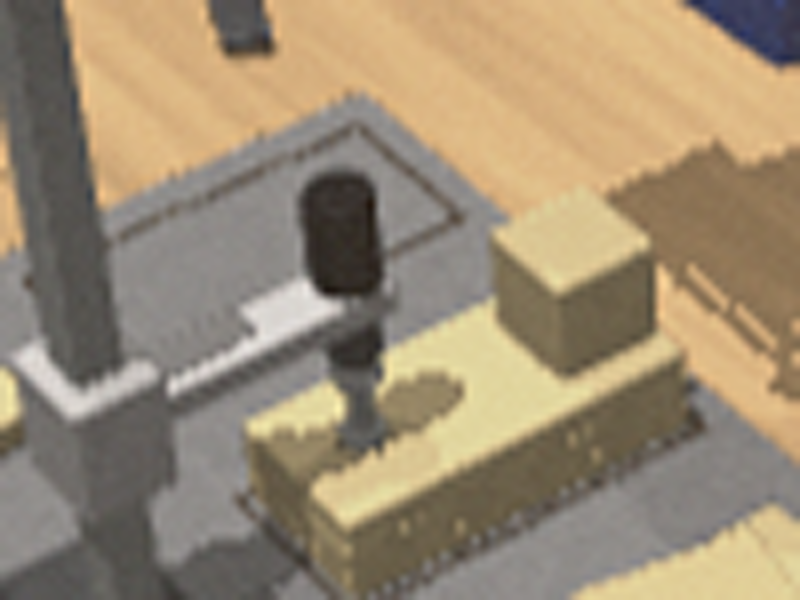

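The gripper is clear. The foot stands on the cross at crop (360,437), the knob top is at about 0.167 against a half-press value of 0.168, and the block hasn't moved. Handing in.

```bash
python3 -c "
from station import ctrl
print(ctrl.hand_in())"
```

```text
the job is handed in; nothing more can be done
None
```

I handed the job in with the block square in the middle outline and the gauge's foot on its cross, the spring pressed in about 8 to 9 of its 16 mm by my measurements; the judge's result was not shown.

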